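# Press the two shaft bushes home in a microscope stand

## Robot

A 6-joint arm with a two-finger parallel gripper is mounted at the origin on the work surface. World frame = base frame: x ahead of the robot, y to its left, z up, the work surface at z = 0. Lengths are in m, angles in rad, forces in N, time in s.
With the tool pointing down it reaches from about 0.25 to 0.775 m from the base axis. Payload 4 kg.
Tool frame: the origin (TCP) lies midway between the tips of the shut fingers; the grasp point (between the pads) lies 19 mm behind it (robot.tcp_to_grasp is the distance from the TCP to the grasp point, in m); z points along the fingers, y is the line along which they close (so a half turn about z gives the same grasp; the last joint's range is limited). The gripper opens to 94 mm and grips with 3 to 60 N. Pads are 16 mm wide; open, the fingers measure 119 mm over their backs; the gripper's body (75 mm by 177 mm) begins 78 mm behind the grasp point.
Start: joints at [-1.303, 0.087, 1.371, -0, 1.684, -0.103], TCP at [0.199, -0.513, 0.206] pointing down, gripper open.
Joint ranges: [-3.1, 3.1], [-0.76, 2.03], [0.27, 2.55], [-1.08, 4.22], [0.17, 2.65], [-2.57, 2.57]. Speed limits (rad/s): [2.79, 2.79, 3.14, 3.14, 3.14, 3.14].

## Interface

Orientations are given as [roll, pitch, yaw] about the fixed x, y, z axes, in that order (R = Rz(yaw) Ry(pitch) Rx(roll)).
In Python, from bench import robot, viewer gives the robot as it stands. The module is installed in compiled form; this text tells all that it offers.
- The arm moves only by the shell command python3 -m handwheel 'ROWS' [OPENING]. ROWS is JSON, a list of rows, each a list of 6 numbers: the shift along the tool's x, y, z in units of 0.2 m (1.0 is 0.2 m), then the turn, a rotation vector about the tool's x, y, z in units of 30 degrees (1.0 is 30 degrees). In form: [[x, y, z, wx, wy, wz], ...]. A call has 1 to 10 rows; each row is the pose to reach, as a shift and turn from the pose commanded when the call began, along the tool's axes at that moment; what a row does not reach only later rows make up. A row lasts 1/12 s, in which the tool goes at most 41.7 mm and 7.16 degrees, less where a joint would pass 70% of its speed; a pose out of reach is approached as far as the arm can. A call with a number of a shift or a turn outside -1 to 1 is refused whole. A call with a gripper value outside its range is refused whole. OPENING is the gripper's target within -1 to 1 (shut at 1, half-way at 0, fully open at -1), set as the call begins (- or left out, the last holds). The fingers move at their own pace and stop on an object; the grip force is fixed at half the most. Time passes only in rows, so rows that repeat a pose let the fingers close. It gives the time, the measured TCP pose, the force, the opening and the grip force at its end, in the units of the state.
- robot.get_obs(): the state, without advancing time (a new reading comes with each control period).
- viewer.snapshot(name): name is "scene" or "top" or "wrist"; returns the picture (420x560x3 uint8, red, green, blue); there is no depth.
- viewer.calibration(name): a dict with "fx", "fy", "cx", "cy" (pixels), "k1" (the pictures are not rectified: a ray, as slopes to the right and down, at radius r is drawn at 1 + k1 r^2 times it, then the intrinsics apply), "R" (3x3) and "t" (3): a world point X has camera coordinates R X + t. Camera axes: x right, y down, z forward; pixel columns grow to the right and rows downward; lengths in m; the calibration is good to about 2 mm. A picture is of the moment at which its call begins: read the wrist's pose just before it. calibration takes no time and is no camera call; for the wrist camera it gives the pose at the moment of the call.
- robot.close_job(): hands the job in; it is judged then, once.
The state is a dict: "time": time; "joint_positions": joint angles; "qvel": joint speeds; "joint_torque": joint torques, N m; "tool_pos": TCP position; "ee_rot": TCP orientation; "wrist_force": force on the tool from outside, world axes, zero at the start; "wrist_torque": the same for the moment, N m; "width": finger opening in m; "finger_force": force on a finger pad.
Only numpy, scipy, OpenCV 4.12 (cv2) and the standard library are available. Lean on these libraries where they do the work, as an engineer would, in place of code of your own. Each camera call takes 0.05 s, during which the arm holds its last target. There are 200 camera calls.

## Task

The microscope stand is lying on its side with its two shaft bores facing up. Slowly press the large brass bush into the large bore and the small one into the small bore, square and fully home: each slides in stiffly and stops where the push suddenly turns hard, on a spacer ring inside whose depth you cannot know beforehand. Do not force a bush once it is home, and leave the other things on the bench where they are.

Things in the scene. Friction and masses are not known exactly. Their poses are not given: they have to be found in the camera images.
- stand: Stripped microscope stand, white, its focus housing bare aluminium, lying on its side on a foam block, immovable. Origin on the bench under the middle between the two bores; its x points to the front of the microscope, its y towards the foot, z up. The flat side face of the focus housing, with both bores in it, lies 107 mm above the bench, 90 mm wide along x (+-45 mm) and from y = -143 to 112 mm. Beyond, from y = 112 to 157 mm, the foot stands 150 mm high.
- big_bore (a point): Centre of the mouth of the large bore, on the face (z up, out of the bore), at (0, 37, 107) mm in the stand's frame. 29 mm wide. The first 6 mm or so are free, then the bush slides stiffly until it meets a fibre spacer ring somewhere between 12 and 22 mm below the face, so the home bush still stands 2 to 12 mm proud. It stays where it is pushed.
- small_bore (a point): Centre of the mouth of the small bore, on the face, at (0, -38, 107) mm in the stand's frame. 21 mm wide at the mouth; as the large one (same forces), with the spacer ring somewhere between 10 and 20 mm below the face, so that the home bush still stands 2 to 12 mm proud.
- big_bush: Large bush: 28 mm diameter, 24 mm long, 10 mm hole, 110 g, standing on the mat. Plain brass, both ends alike, 1.5 mm chamfers. Origin: centre of the underside as it stands at the start, z along the axis. It slides in the bore at 4 to 10 N; on the spacer ring the force climbs by 30 N or more within a millimetre. Pressed at about 10 mm/s and stopped at 15 N it is home; over 40 N harms the ring.
- big_bush_mid (a point): Middle of the large bush, on its axis, 12 mm from either end.
- small_bush: Small bush: 20 mm diameter, 22 mm long, 8 mm hole, 50 g, standing on the mat. Plain brass, both ends alike, 1.5 mm chamfers. Origin: centre of the underside as it stands at the start, z along the axis. It slides in the bore at 4 to 10 N; on the spacer ring the force climbs by 30 N or more within a millimetre. Pressed at about 10 mm/s and stopped at 15 N it is home; over 40 N harms the ring.
- small_bush_mid (a point): Middle of the small bush, on its axis, 11 mm from either end.
- mat: Blue service mat, 200 x 280 x 3 mm, fixed; the two bushes, the knob, the pinion and the objective stand on it in changing order, about 90 mm apart. Origin: centre of the underside.
- focus_knob: Bystander on the mat: black focus knob, 41 mm diameter, 26 mm high. Origin: centre of the underside.
- pinion: Bystander on the mat: steel pinion gear, 32 mm diameter, with a hub, 19 mm high. Origin: centre of the underside.
- objective: Bystander on the mat: microscope objective standing upright, 27 mm diameter, 44 mm high. Origin: centre of the underside.
- screwdriver: Bystander on the bench: screwdriver, 170 mm long. Origin: underside, at mid-length.
- oil_bottle: Bystander on the bench: small amber bottle, 32 mm diameter, 70 mm high. Origin: centre of the underside.
- slide_box: Bystander on the bench: red and white box of slides, 55 x 85 x 30 mm. Origin: centre of the underside.
- mouse: Bystander on the bench: black mouse, 105 x 60 mm, 34 mm high. Origin: centre of the underside.

How it is judged:
At the end, for the whole second after the job is handed in: Each bush sits in its own bore down on the spacer ring (within 1.2 mm of it), centred within 1.5 mm, its axis within 0.05 rad of the bore's, and at rest. (big_spacer_c0 and small_spacer_c0 are the middles of the 4 mm thick spacer rings, 2 mm below the surface on which the bush rests.) (distance between big_bush_mid and big_spacer_c0 below 0.0152 m and horizontal distance between big_bush_mid and big_bore below 0.0015 m and angle between the z axis of big_bush and the z axis of big_bore, either way round below 0.05 rad and linear speed of each of big_bush, small_bush below 0.01 m/s and distance between small_bush_mid and small_spacer_c0 below 0.0142 m and horizontal distance between small_bush_mid and small_bore below 0.0015 m and angle between the z axis of small_bush and the z axis of small_bore, either way round below 0.05 rad); the robot touches nothing.
It fails at once if the big bush is forced: more than 40 N between it and its spacer ring (contact force between big_bush and big_spacer_c0 above 40 N).
It fails at once if the small bush is forced: more than 40 N between it and its spacer ring (contact force between small_bush and small_spacer_c0 above 40 N).
It fails at once if a bystander (knob, pinion, objective, screwdriver, bottle, slide box or mouse) is moved by more than 25 mm (distance of any of focus_knob, pinion, objective, screwdriver, oil_bottle, slide_box, mouse from where it was at the start of the episode above 0.025 m).
It also fails if it takes over 69 s, if anything falls off the work surface, if the arm or the gripper's body presses on something with over 40 N, if the wrist force passes 120 N, or if a joint passes its speed limit or range.

## Working session

There is one attempt and no reset: what is moved stays moved. The work goes in short steps, Python scripts to look and compute and a shell command to move; the robot and the scene stay as the last step left them, time stands still between calls to the robot, and variables do not carry over. Pictures are saved under pics/ and viewed, at most 10 in all, crops included, and the job is handed in when it is done.

```bash
mkdir -p pics
python3 - <<'E'
from bench import robot, viewer
import cv2, numpy as np
for n in ["top","scene"]:
    c=viewer.calibration(n); im=viewer.snapshot(n); cv2.imwrite(f"pics/{n}0.png",im[:,:,::-1])
    print(n,{k:np.round(v,4).tolist() for k,v in c.items()})
print(robot.get_obs())
E
```

```text
top {'fx': 523.6234, 'fy': 523.6234, 'cx': 271.3517, 'cy': 207.6328, 'k1': 0.0677, 'R': [[0.0142, -0.9997, 0.0215], [-0.9911, -0.0169, -0.1318], [0.1321, -0.0194, -0.991]], 't': [-0.1366, 0.5732, 1.465]}
scene {'fx': 534.199, 'fy': 534.199, 'cx': 273.4687, 'cy': 208.2952, 'k1': 0.0082, 'R': [[0.1854, 0.9825, -0.0165], [0.7571, -0.1536, -0.635], [-0.6265, 0.1052, -0.7723]], 't': [-0.0061, -0.4071, 1.6609]}
{'time': 0.1, 'joint_positions': array([-1.30308637e+00,  8.78640070e-02,  1.37208345e+00, -1.68236802e-05,
        1.68360167e+00, -1.03065321e-01]), 'qvel': array([ 0.00027908, -0.00116288, -0.00328771, -0.00233982, -0.00024605,
       -0.00116266]), 'joint_torque': array([ 1.59794588e-03, -3.41253734e+01, -3.03300691e+01,  7.19425525e-02,
        3.04585544e-02, -1.02465826e-04]), 'tool_pos': array([ 0.19916323, -0.51214599,  0.20444054]), 'ee_rot': array([-3.13964484e+00, -1.84656245e-04,  3.70773222e-01]), 'wrist_force': array([0.12780953, 0.28790651, 0.19883084]), 'wrist_torque': array([-0.00437235,  0.03897683, -0.02519766]), 'finger_force': 0.0, 'width': 0.0941227460760522}
```

View pics/top0.png

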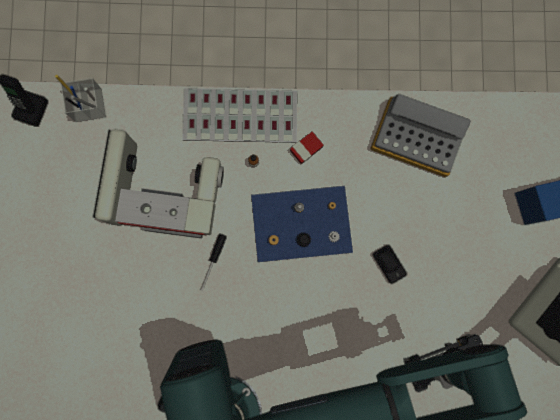

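View pics/scene0.png

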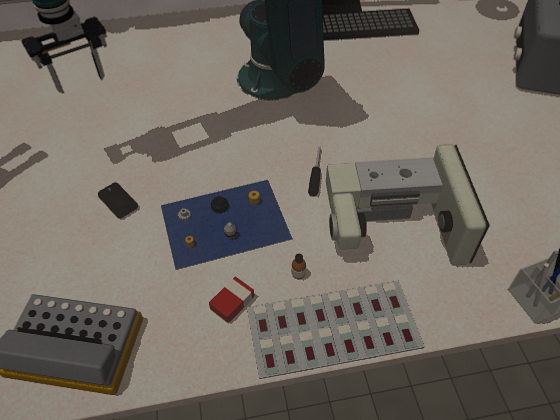

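The top view shows the big bush at (274,240), the small bush at (332,205), the large bore at (146,209) and the small bore at (173,212). The pinion, knob and objective are at (334,237), (304,239) and (299,208).

```bash
cat > h.py <<'E'
from bench import robot, viewer
import cv2, numpy as np
from scipy.spatial.transform import Rotation as Ro
def ray(c,u,v,z):
    K=np.array([[c["fx"],0,c["cx"]],[0,c["fy"],c["cy"]],[0,0,1]])
    p=cv2.undistortPoints(np.array([[[u,v]]],float),K,np.array([c["k1"],0,0,0]))[0,0]
    R=np.array(c["R"]);t=np.array(c["t"]);o=-R.T@t;d=R.T@np.array([p[0],p[1],1])
    return o+d*(z-o[2])/d[2]
def proj(c,X):
    K=np.array([[c["fx"],0,c["cx"]],[0,c["fy"],c["cy"]],[0,0,1]])
    return cv2.projectPoints(np.array([X],float),cv2.Rodrigues(np.array(c["R"]))[0],np.array(c["t"],float),K,np.array([c["k1"],0,0,0]))[0].ravel()
def go(pos,yaw):
    "shift/turn in row units from present pose to TCP pos, pointing down, with yaw (nearest half turn)"
    o=robot.get_obs();R0=Ro.from_euler('xyz',o["ee_rot"])
    s=R0.inv().apply(np.array(pos)-o["tool_pos"])/.2
    best=min(((R0.inv()*Ro.from_euler('xyz',[np.pi,0,yaw+k*np.pi])).as_rotvec() for k in(-1,0,1)),key=np.linalg.norm)
    print("go",np.round(s,4),np.round(best/np.radians(30),4))
E
python3 - <<'E'
from h import *
c=viewer.calibration("top");im=cv2.imread("pics/top0.png")
hsv=cv2.cvtColor(im,cv2.COLOR_BGR2HSV)
m=cv2.inRange(hsv,(10,110,110),(30,255,255));n,l,s,ce=cv2.connectedComponentsWithStats(m)
for i in range(1,n):
    if s[i,4]>15: print(s[i].tolist(),ce[i].round(1),ray(c,*ce[i],.025).round(4))
g=cv2.cvtColor(im,cv2.COLOR_BGR2GRAY)
for n,u,v,z in[("bigbore",146,209,.107),("smallbore",173,212,.107)]: 
    print(n,ray(c,u,v,z).round(4))
for n,u,v,z in[("knob",304,239,.02),("pin",334,237,.02),("obj",299,208,.04)]: print(n,ray(c,u,v,z).round(3))
w=viewer.calibration("wrist");o=robot.get_obs();R=np.array(w["R"])
print("wristcam in tool", Ro.from_euler('xyz',o["ee_rot"]).inv().apply(-R.T@w["t"]-o["tool_pos"]).round(4),(R@Ro.from_euler('xyz',o["ee_rot"]).as_matrix()).round(3),w["fx"],w["cx"],w["cy"])
E
```

```text
[330, 202, 6, 7, 20] [332.1 204.8] [ 0.5884 -0.3045  0.025 ]
[270, 235, 8, 9, 50] [273.5 239.3] [ 0.4853 -0.1354  0.025 ]
bigbore [0.5567 0.2143 0.107 ]
smallbore [0.5497 0.1412 0.107 ]
knob [ 0.488 -0.224  0.02 ]
pin [ 0.495 -0.311  0.02 ]
obj [ 0.575 -0.207  0.04 ]
wristcam in tool [ 0.0772 -0.0004 -0.1799] [[-0.001  1.     0.002]
 [-0.964 -0.    -0.265]
 [-0.265 -0.003  0.964]] 323.7731466604691 281.7707788262584 206.5873626290537
```

Run:
```python
from h import *
go([.485,-.135,.11],0)
```

```text
go [ 2.0152 -1.2388  0.475 ] [-3.700e-03  3.000e-04  7.081e-01]
```

```bash
python3 -m handwheel '[[1,-0.62,0.1,0,0,0.708],[1,-0.62,0.1,0,0,0.708],[1,-0.62,0.1,0,0,0.708],[1,-0.62,0.1,0,0,0.708],[1,-0.62,0.1,0,0,0.708],[1,-0.62,0.1,0,0,0.708],[1,-0.62,0.1,0,0,0.708]]' -0.1
python3 - <<'E'
from h import *
go([.485,-.135,.11],0)
E
```

```text
time: 0.68
tool_pos: [0.3433, -0.3195, 0.1845]
ee_rot: [-3.138, -0.001, 0.007]
wrist_force: [0.6, 0.4, -0.2]
width: 0.0529
finger_force: 0.0
go [ 0.715  -0.916   0.3766] [-0.0072 -0.0014  0.0138]
```

```bash
python3 -m handwheel '[[0.71,-0.92,0.37,0,0,0],[0.71,-0.92,0.37,0,0,0],[0.71,-0.92,0.37,0,0,0],[0.71,-0.92,0.37,0,0,0],[0.71,-0.92,0.37,0,0,0],[0.71,-0.92,0.37,0,0,0],[0.71,-0.92,0.37,0,0,0],[0.71,-0.92,0.37,0,0,0],[0.71,-0.92,0.37,0,0,0],[0.71,-0.92,0.37,0,0,0]]'
python3 - <<'E'
from h import *
c=viewer.calibration("wrist");im=viewer.snapshot("wrist")[:,:,::-1];cv2.imwrite("pics/w1.png",im)
import json;json.dump({k:np.array(v).tolist() for k,v in c.items()},open("w1.json","w"))
m=cv2.inRange(cv2.cvtColor(im.copy(),cv2.COLOR_BGR2HSV),(10,110,90),(30,255,255));n,l,s,ce=cv2.connectedComponentsWithStats(m)
for i in range(1,n):
    if s[i,4]>60: print(s[i].tolist(),ce[i].round(1),ray(c,*ce[i],.027).round(4))
print(robot.get_obs()["tool_pos"],robot.get_obs()["ee_rot"])
E
```

```text
time: 1.52
tool_pos: [0.4824, -0.142, 0.112]
ee_rot: [3.141, -0.0, -0.002]
wrist_force: [0.2, -0.7, -0.9]
width: 0.0517
finger_force: 0.0
[473, 70, 24, 25, 393] [484.3  81.9] [ 0.5882 -0.3012  0.027 ]
[259, 191, 31, 32, 669] [273.7 206.7] [ 0.4864 -0.1342  0.027 ]
[162, 319, 10, 53, 225] [165.  347.6] [ 0.3424 -0.0256  0.027 ]
[393, 324, 10, 48, 193] [398.8 350.5] [ 0.3387 -0.2564  0.027 ]
[ 0.48246637 -0.14210001  0.11208781] [ 3.14068678e+00 -8.06838954e-04 -2.11270413e-03]
```

View pics/w1.png

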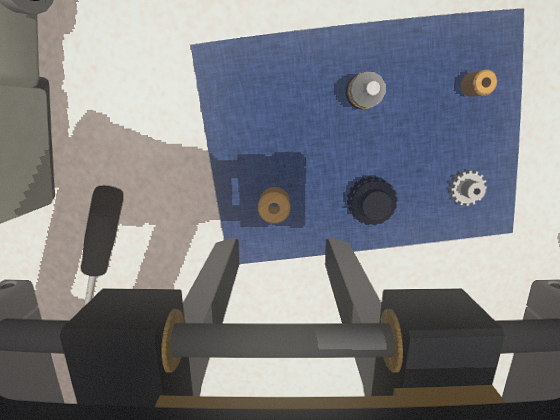

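The wrist view shows the big bush at (274,207) with its hole near (273,209), and the small bush at (485,82). The knob, pinion and objective are all clear of the fingers. I'll locate the hole precisely.

```bash
cat >> h.py <<'E'
def hole(im,c,u,v,r,z,thr=None):
    "hole centre: dark blob nearest the window centre -> ellipse-> point on plane z"
    u=int(u);v=int(v);S=6
    g=cv2.cvtColor(im[v-r:v+r,u-r:u+r].copy(),cv2.COLOR_BGR2GRAY);g=cv2.resize(g,None,fx=S,fy=S,interpolation=cv2.INTER_CUBIC)
    t,b=cv2.threshold(g,thr or 0,255,cv2.THRESH_BINARY_INV|(0 if thr else cv2.THRESH_OTSU))
    for k in cv2.findContours(b,cv2.RETR_LIST,cv2.CHAIN_APPROX_NONE)[0]:
        if len(k)<30: continue
        (x,y),ax,a=cv2.fitEllipse(k)
        if ax[1]<1.9*r*S and np.hypot(x-r*S,y-r*S)<r*S*.6:
            p=[u-r+(x+.5)/S-.5,v-r+(y+.5)/S-.5]
            print("thr",t,"px",np.round(p,2),"ax",np.round(np.array(ax)/S,1),"world",ray(c,*p,z).round(4))
E
python3 - <<'E'
from h import *
import json
c=json.load(open("w1.json"));im=cv2.imread("pics/w1.png")
hole(im,c,274,208,9,.027); hole(im,c,486,82,8,.025)
go([.4864,-.1342,.014],0)
t=viewer.calibration("top");
for p,z in (((274,240),.027),((332,205),.025)): print(ray(t,*p,z).round(4))
E
```

```text
thr 96.0 px [273.54 207.94] ax [11.2 11.6] world [ 0.4853 -0.1341  0.027 ]
thr 126.0 px [485.88  81.87] ax [ 9.1 10.3] world [ 0.5885 -0.3038  0.025 ]
go [ 0.0192 -0.04    0.4904] [ 0.0017 -0.0015 -0.004 ]
[ 0.4833 -0.1369  0.027 ]
[ 0.5879 -0.3042  0.025 ]
```

```bash
python3 -m handwheel '[[0,0,0.3,0,0,0],[0,0,0.3,0,0,0],[0,0,0.3,0,0,0],[0,0,0.3,0,0,0],[0,0,0.3,0,0,0]]' -0.1
python3 - <<'E'
from h import *
go([.485,-.134,.014],0)
E
```

```text
time: 1.98
tool_pos: [0.4836, -0.1418, 0.0533]
ee_rot: [3.14, -0.003, -0.001]
wrist_force: [0.5, -0.1, 0.8]
width: 0.0516
finger_force: 0.0
go [ 0.0063 -0.0394  0.1966] [ 0.0026 -0.0054 -0.0025]
```

```bash
python3 -m handwheel '[[0.005,-0.04,0.06,0,0,0],[0.005,-0.04,0.12,0,0,0],[0.005,-0.04,0.195,0,0,0],[0.005,-0.04,0.195,0,0,0],[0.005,-0.04,0.195,0,0,0]]' -0.1;python3 -m handwheel '[[0,0,0,0,0,0],[0,0,0,0,0,0],[0,0,0,0,0,0],[0,0,0,0,0,0],[0,0,0,0,0,0],[0,0,0,0,0,0],[0,0,0,0,0,0]]' 1
```

```text
time: 2.4
tool_pos: [0.4844, -0.1331, 0.0138]
ee_rot: [3.141, -0.001, -0.0]
wrist_force: [0.0, -0.0, 0.3]
width: 0.0519
finger_force: 0.0
time: 2.98
tool_pos: [0.4845, -0.1332, 0.0135]
ee_rot: [3.14, -0.002, 0.0]
wrist_force: [-1.7, -0.8, 5.9]
width: 0.0273
finger_force: 30.0
```

```bash
python3 -m handwheel '[[0,0,-0.2,0,0,0],[0,0,-0.4,0,0,0],[0,0,-0.6,0,0,0],[0,0,-0.8,0,0,0],[0,0,-1,0,0,0],[0.15,-0.2,-1,0,0,0],[0.3,-0.4,-1,0,0,0],[0.36,-0.6,-1,0,0,0],[0.36,-0.8,-1,0,0,0],[0.36,-1,-1,0,0,0]]'; python3 -m handwheel '[[0,-0.2,0,0,0,0],[0,-0.4,0,0,0,0],[0,-0.6,0.05,0,0,0],[0,-0.7,0.1,0,0,0],[0,-0.7,0.1,0,0,0],[0,-0.7,0.1,0,0,0]]';python3 - <<'E'
from h import *
import json
c=viewer.calibration("wrist");im=viewer.snapshot("wrist")[:,:,::-1];cv2.imwrite("pics/w2.png",im)
json.dump({k:np.array(v).tolist() for k,v in c.items()},open("w2.json","w"))
print(robot.get_obs()["tool_pos"],proj(c,[.5567,.2143,.107]),proj(c,[.5497,.1412,.107]))
E
```

```text
time: 3.82
tool_pos: [0.5556, 0.0576, 0.2108]
ee_rot: [-3.141, 0.003, -0.001]
wrist_force: [0.8, 0.1, -1.3]
width: 0.0273
finger_force: 30.0
time: 4.32
tool_pos: [0.5541, 0.1966, 0.1902]
ee_rot: [3.14, 0.004, 0.003]
wrist_force: [0.1, -0.6, -0.8]
width: 0.0268
finger_force: 30.0
[0.55479906 0.19558911 0.191292  ] [261.94579307 208.23192551] [347.88415264 216.32048976]
```

View pics/w2.png

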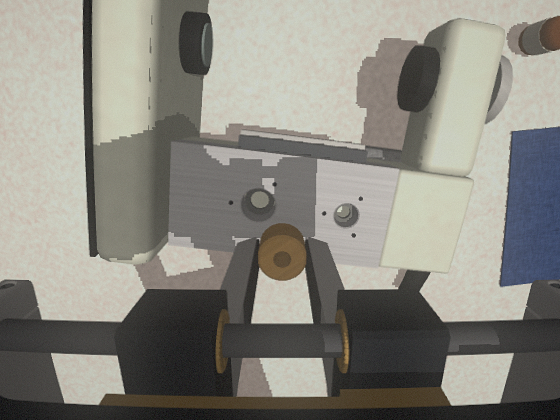

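The wrist view shows the large bore at about (258,204), the small bore at about (346,214), and the held bush with its hole at (282,259). I'll take an enlarged crop of the bores and bush.

Run:
```python
from h import *
im=cv2.imread("pics/w2.png")
cv2.imwrite("pics/c2.png",cv2.resize(im[180:290,230:376],None,fx=5,fy=5,interpolation=cv2.INTER_NEAREST))
```

```text
(no output)
```

View pics/c2.png

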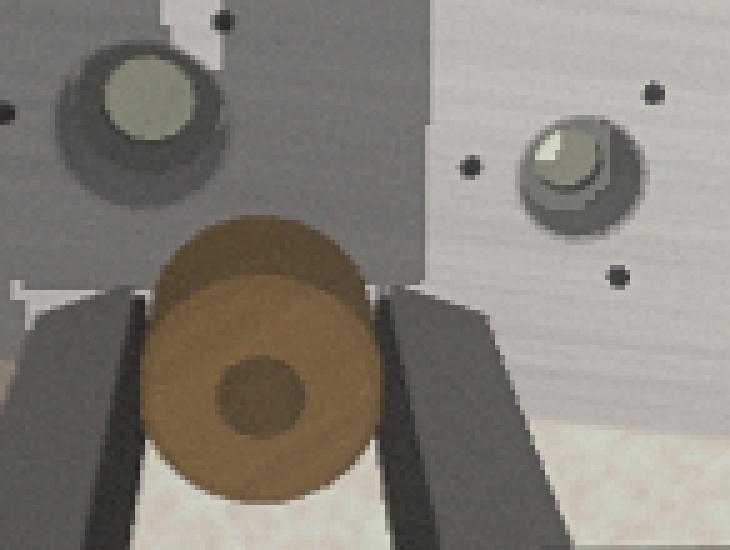

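Run:
```python
from h import *
import json
c=json.load(open("w2.json"))
b=ray(c,258.1,204.3,.107);s=ray(c,345.9,214.9,.107);T=np.array([.5548,.1956,.1913])
h=ray(c,281.7,258.9,T[2]+.0132)
print(b.round(4),s.round(4),np.linalg.norm(b-s),"bush-TCP",(h-T).round(4)); 
d=b-s;print("stand yaw",np.arctan2(-d[0],d[1]))
print(robot.get_obs()["tool_pos"]); go([b[0]-(h-T)[0],b[1],.135],0)
```

```text
[0.5601 0.2175 0.107 ] [0.551 0.143 0.107] 0.07508207493852083 bush-TCP [0.0005 0.0019 0.0132]
stand yaw -0.12246429228128274
[0.55479906 0.19558911 0.191292  ]
go [ 0.0248 -0.1098  0.2813] [0.0021 0.0045 0.0017]
```

```bash
python3 -m handwheel '[[0.02,-0.1,0.1,0,0,0],[0.024,-0.1,0.25,0,0,0],[0.024,-0.1,0.28,0,0,0],[0.024,-0.1,0.28,0,0,0],[0.024,-0.1,0.28,0,0,0],[0.024,-0.1,0.28,0,0,0]]';python3 - <<'E'
from h import *
T0=robot.get_obs()["tool_pos"]
c=viewer.calibration("wrist");im=viewer.snapshot("wrist")[:,:,::-1];cv2.imwrite("pics/w3.png",im)
T=robot.get_obs()["tool_pos"];print(T0,T)
u,v=proj(c,[.5601,.2175,.107]).astype(int);print(u,v)
h=proj(c,T+[0,0,.013]);hole(im,c,h[0],h[1],13,T[2]+.0132)
print(T+[.0005,.0019,0])
cv2.imwrite("pics/c3.png",cv2.resize(im[150:290,200:360],None,fx=4,fy=4,interpolation=cv2.INTER_NEAREST))
go([.5596,.2156,.118],0)
E
```

```text
time: 4.87
tool_pos: [0.5614, 0.2149, 0.1386]
ee_rot: [-3.141, -0.003, -0.001]
wrist_force: [0.9, -0.7, -0.5]
width: 0.0269
finger_force: 30.0
[0.56137062 0.21490326 0.13864522] [0.56147784 0.21513239 0.13891916]
279 234
thr 92.0 px [281.73 258.99] ax [16.3 18.1] world [0.5621 0.2157 0.1521]
[0.56197784 0.21703239 0.13891916]
go [-0.0098 -0.0022  0.1046] [-0.0017 -0.0072 -0.0023]
```

View pics/c3.png

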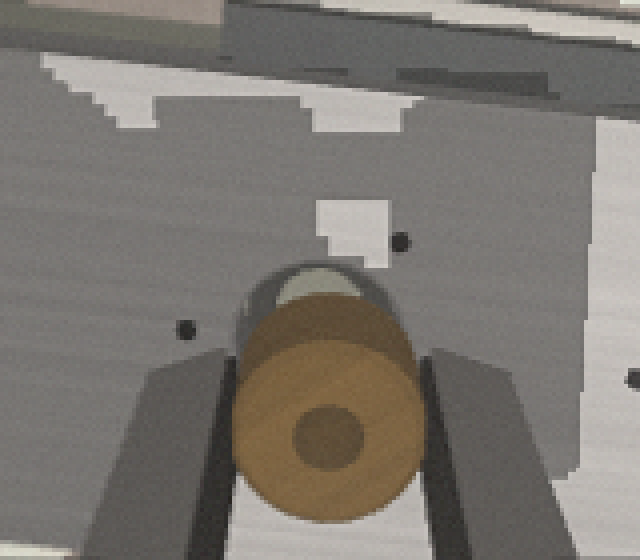

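The crop shows the held bush's hole at (281.7,259). The visible arc of the bore runs from x≈233 to 406 with its top at y≈262, which puts its centre near (279.5,236) in the full picture.

Run:
```python
from h import *
c=viewer.calibration("wrist")
T=robot.get_obs()["tool_pos"]
b0=ray(c,279.5,236,.107);a=[proj(c,b0+.0145*np.array([np.cos(t),np.sin(t),0])) for t in np.linspace(0,6.28,60)]
a=np.array(a);print("ellipse", a.min(0),a.max(0),"want u 257.9..301.0 top 215.0")
h=ray(c,281.73,258.99,T[2]+.0132);print(b0.round(4),h.round(4),(b0-h).round(4),T)
```

```text
ellipse [258.71376794 216.07789883] [300.30105381 255.19908392] want u 257.9..301.0 top 215.0
[0.559  0.2176 0.107 ] [0.5621 0.2159 0.1521] [-0.0031  0.0017 -0.0451] [0.56147784 0.21513239 0.13891916]
```

```bash
python3 -m handwheel '[[-0.013,-0.009,0.04,0,0,0],[-0.013,-0.009,0.08,0,0,0],[-0.013,-0.009,0.08,0,0,0],[-0.013,-0.009,0.08,0,0,0]]';python3 - <<'E'
from h import *
c=viewer.calibration("wrist");im=viewer.snapshot("wrist")[:,:,::-1]
print(robot.get_obs()["tool_pos"])
cv2.imwrite("pics/c4.png",cv2.resize(im[180:290,220:340],None,fx=5,fy=5,interpolation=cv2.INTER_NEAREST))
E
```

```text
time: 5.25
tool_pos: [0.5568, 0.2173, 0.1194]
ee_rot: [3.141, 0.002, 0.0]
wrist_force: [0.4, 0.1, -1.0]
width: 0.0268
finger_force: 30.0
[0.55724707 0.21741712 0.11994798]
```

View pics/c4.png

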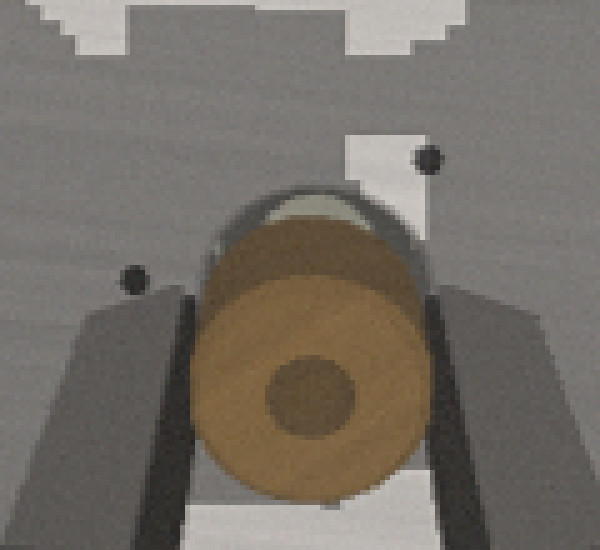

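Run:
```python
from h import *
c=viewer.calibration("wrist");T=robot.get_obs()["tool_pos"]
for v in (237,238,239):
    b0=ray(c,283,v,.107);a=np.array([proj(c,b0+.0145*np.array([np.cos(t),np.sin(t),0])) for t in np.linspace(0,6.28,60)])
    h=ray(c,281.6,258.9,T[2]+.0132);print(a.min(0).round(1),a.max(0).round(1),(b0-h).round(4),T.round(4))
```

```text
[260.2 215.2] [305.8 258. ] [ 0.0031 -0.0008 -0.0261] [0.5572 0.2174 0.1199]
[260.2 216.2] [305.8 258.9] [ 0.0024 -0.0008 -0.0261] [0.5572 0.2174 0.1199]
[260.2 217.2] [305.8 259.9] [ 0.0018 -0.0008 -0.0261] [0.5572 0.2174 0.1199]
```

```bash
python3 -m handwheel '[[0.011,0.004,0,0,0,0],[0.011,0.004,0,0,0,0],[0.011,0.004,0.004,0,0,0],[0.011,0.004,0.008,0,0,0],[0.011,0.004,0.012,0,0,0],[0.011,0.004,0.016,0,0,0],[0.011,0.004,0.020,0,0,0],[0.011,0.004,0.024,0,0,0]]'
```

```text
time: 5.97
tool_pos: [0.5598, 0.2167, 0.1161]
ee_rot: [3.142, -0.0, 0.0]
wrist_force: [-1.4, 0.5, 3.6]
width: 0.0272
finger_force: 30.0
```

```bash
python3 -m handwheel '[[0,0,0.004,0,0,0],[0,0,0.008,0,0,0],[0,0,0.012,0,0,0],[0,0,0.012,0,0,0]]'
```

```text
time: 6.3
tool_pos: [0.5598, 0.2168, 0.1158]
ee_rot: [-3.141, -0.001, 0.0]
wrist_force: [-4.8, -0.7, 8.2]
width: 0.027
finger_force: 30.0
```

```bash
python3 -m handwheel '[[-0.004,0,-0.006,0,0,0],[-0.007,0,-0.006,0,0,0],[-0.007,0,-0.003,0,0,0],[-0.007,0,0,0,0,0],[-0.007,0,0,0,0,0]]'
```

```text
time: 6.72
tool_pos: [0.558, 0.2165, 0.1122]
ee_rot: [3.141, 0.001, 0.0]
wrist_force: [-0.6, 0.1, -1.3]
width: 0.027
finger_force: 30.0
```

It has dropped in. Now I'll press it gently.

```bash
python3 -m handwheel '[[0,0,0.004,0,0,0],[0,0,0.008,0,0,0],[0,0,0.012,0,0,0],[0,0,0.014,0,0,0],[0,0,0.016,0,0,0]]'
```

```text
time: 7.13
tool_pos: [0.5584, 0.2166, 0.1099]
ee_rot: [3.141, 0.0, 0.0]
wrist_force: [-0.5, -0.4, -1.3]
width: 0.027
finger_force: 30.0
```

```bash
python3 -m handwheel '[[0,0,0.002,0,0,0],[0,0,0.004,0,0,0],[0,0,0.004,0,0,0]]'; python3 -m handwheel '[[0,0,0,0,0,0],[0,0,0,0,0,0],[0,0,0,0,0,0],[0,0,0,0,0,0]]' 0.2
```

```text
time: 7.38
tool_pos: [0.5584, 0.2167, 0.1092]
ee_rot: [3.142, -0.0, 0.0]
wrist_force: [0.2, 1.0, 0.4]
width: 0.0271
finger_force: 30.0
time: 7.72
tool_pos: [0.5586, 0.2167, 0.1096]
ee_rot: [-3.142, -0.001, 0.0]
wrist_force: [0.3, 0.3, -0.5]
width: 0.0373
finger_force: 0.0
```

```bash
python3 -m handwheel '[[0,0,-0.08,0,0,0],[0,0,-0.17,0,0,0],[0,0,-0.17,0,0,0]]'; python3 -m handwheel '[[0,0,0,0,0,0],[0,0,0,0,0,0],[0,0,0,0,0,0],[0,0,0,0,0,0],[0,0,0,0,0,0],[0,0,0,0,0,0],[0,0,0,0,0,0]]' 1
python3 - <<'E'
from h import *
c=viewer.calibration("wrist");im=viewer.snapshot("wrist")[:,:,::-1]
print(robot.get_obs()["tool_pos"])
cv2.imwrite("pics/c5.png",cv2.resize(im[180:290,220:340],None,fx=5,fy=5,interpolation=cv2.INTER_NEAREST))
E
```

```text
time: 7.97
tool_pos: [0.5605, 0.2173, 0.1475]
ee_rot: [-3.14, -0.007, 0.0]
wrist_force: [0.0, 0.3, 0.0]
width: 0.0375
finger_force: 0.0
time: 8.55
tool_pos: [0.5583, 0.2166, 0.1429]
ee_rot: [3.141, 0.001, 0.0]
wrist_force: [-0.1, -1.2, 0.3]
width: 0.0006
finger_force: 0.0
[0.55830322 0.21663702 0.14299022]
```

View pics/c5.png

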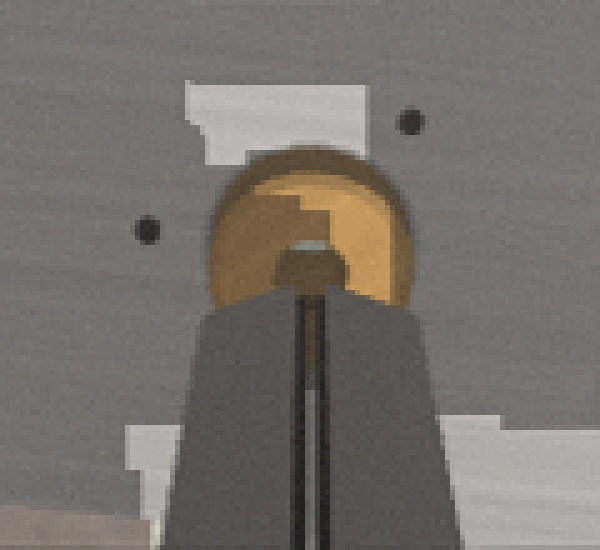

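The bush stands upright in the large bore, with the shut fingers centred above its hole at (310,270) in the crop. I'll push it down slowly.

```bash
python3 -m handwheel '[[0,0,0.04,0,0,0],[0,0,0.08,0,0,0],[0,0,0.084,0,0,0],[0,0,0.088,0,0,0],[0,0,0.092,0,0,0],[0,0,0.096,0,0,0],[0,0,0.1,0,0,0]]'; python3 -m handwheel '[[0,0,0.004,0,0,0],[0,0,0.008,0,0,0],[0,0,0.012,0,0,0],[0,0,0.016,0,0,0]]'
```

```text
time: 9.18
tool_pos: [0.5586, 0.2167, 0.1235]
ee_rot: [-3.142, -0.001, 0.0]
wrist_force: [0.0, 0.3, -0.1]
width: 0.0004
finger_force: 0.0
time: 9.52
tool_pos: [0.5584, 0.2167, 0.1201]
ee_rot: [3.142, -0.0, 0.0]
wrist_force: [0.1, 0.2, 0.2]
width: 0.0007
finger_force: 0.0
```

```bash
python3 -m handwheel '[[0,0,0.004,0,0,0],[0,0,0.008,0,0,0],[0,0,0.012,0,0,0]]'
```

```text
time: 9.77
tool_pos: [0.5585, 0.2168, 0.1188]
ee_rot: [-3.141, -0.001, 0.0]
wrist_force: [-1.5, 0.3, 6.7]
width: 0.0008
finger_force: 2.9
```

```bash
python3 -m handwheel '[[0,0,0.004,0,0,0],[0,0,0.008,0,0,0],[0,0,0.012,0,0,0]]'
```

```text
time: 10.02
tool_pos: [0.5585, 0.2169, 0.1168]
ee_rot: [-3.141, -0.001, 0.0]
wrist_force: [-2.5, -0.6, 5.0]
width: 0.0005
finger_force: 2.9
```

```bash
python3 -m handwheel '[[0,0,0.004,0,0,0],[0,0,0.008,0,0,0],[0,0,0.012,0,0,0]]'
```

```text
time: 10.27
tool_pos: [0.5586, 0.2168, 0.1145]
ee_rot: [-3.141, -0.001, 0.0]
wrist_force: [-2.2, -0.5, 5.8]
width: 0.0008
finger_force: 3.0
```

```bash
python3 -m handwheel '[[0,0,0.004,0,0,0],[0,0,0.008,0,0,0],[0,0,0.012,0,0,0]]'
```

```text
time: 10.52
tool_pos: [0.5586, 0.2167, 0.1132]
ee_rot: [-3.141, -0.002, 0.0]
wrist_force: [-4.7, -0.9, 12.7]
width: 0.0003
finger_force: 6.1
```

```bash
python3 -m handwheel '[[0,0,0.004,0,0,0],[0,0,0.008,0,0,0]]'
```

```text
time: 10.68
tool_pos: [0.5587, 0.2168, 0.1131]
ee_rot: [-3.141, -0.003, 0.0]
wrist_force: [-6.3, -1.8, 17.3]
width: 0.0004
finger_force: 8.4
```

Home at 17 N with 6 mm proud, within range. I'll retreat and check it on the way to the small bush.

```bash
python3 -m handwheel '[[0,0,-0.1,0,0,0],[0,0,-0.3,0,0,0],[0,0,-0.5,0,0,0],[0,0.2,-0.5,0,0,0],[0,0.2,-0.5,0,0,0],[0,0.2,-0.5,0,0,0]]' -0.1
python3 - <<'E'
from h import *
c=viewer.calibration("wrist");im=viewer.snapshot("wrist")[:,:,::-1]
cv2.imwrite("pics/w6.png",im)
print(robot.get_obs()["tool_pos"])
u,v=proj(c,[.559,.217,.113]).astype(int);print(u,v);p=ray(c,u,v,.113)
cv2.imwrite("pics/c6.png",cv2.resize(im[v-50:v+50,u-50:u+80],None,fx=5,fy=5,interpolation=cv2.INTER_NEAREST))
E
python3 -m handwheel '[[0.05,0.2,0,0,0,0],[0.1,0.4,0,0,0,0],[0.15,0.6,0,0,0,0],[0.15,0.8,0,0,0,0],[0.15,1,0,0,0,0]]' -0.1; python3 -m handwheel '[[0,0.2,0,0,0,0],[0,0.4,0,0,0,0],[0,0.6,0,0,0,0],[0,0.8,0,0,0,0],[0,1,0,0,0,0],[0,1,0,0,0,0]]' -0.1;python3 - <<'E'
from h import *
go([.588,-.303,.1],0)
E
```

```text
time: 11.18
tool_pos: [0.5589, 0.1756, 0.2098]
ee_rot: [-3.141, -0.002, -0.002]
wrist_force: [0.5, -0.3, 0.6]
width: 0.0371
finger_force: 0.0
[0.55834778 0.1763998  0.20860064]
236 207
time: 11.65
tool_pos: [0.5882, -0.0239, 0.2069]
ee_rot: [-3.141, 0.003, 0.002]
wrist_force: [1.1, 1.1, -0.2]
width: 0.0518
finger_force: 0.0
time: 12.15
tool_pos: [0.5873, -0.2296, 0.206]
ee_rot: [3.14, 0.004, -0.007]
wrist_force: [-0.7, 0.7, -1.5]
width: 0.0518
finger_force: 0.0
go [0.0079 0.3659 0.5308] [ 0.0036  0.0071 -0.0136]
```

View pics/c6.png

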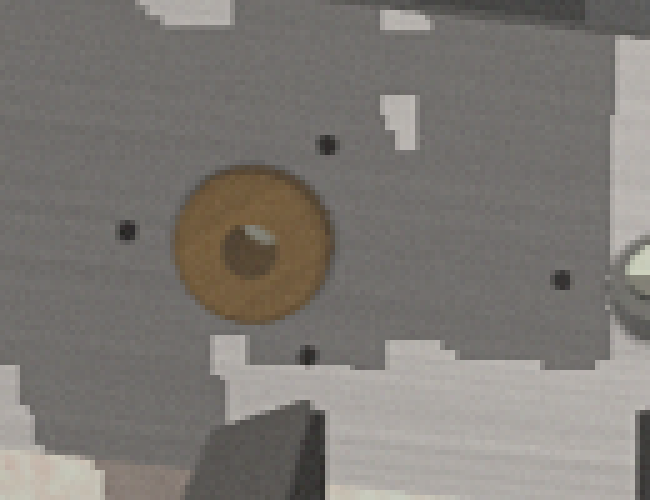

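The big bush is seated evenly in its bore, centred near (252,244) in the crop. Now the small bush.

```bash
python3 -m handwheel '[[0,0.18,0.2,0,0,0],[0.006,0.366,0.4,0,0,0],[0.006,0.366,0.53,0,0,0],[0.006,0.366,0.53,0,0,0],[0.006,0.366,0.53,0,0,0],[0.006,0.366,0.53,0,0,0]]' -0.1;python3 - <<'E'
from h import *
c=viewer.calibration("wrist");im=viewer.snapshot("wrist")[:,:,::-1]
cv2.imwrite("pics/w7.png",im);print(robot.get_obs()["tool_pos"])
u,v=proj(c,[.588,-.303,.025]);hole(im,c,u,v,13,.025);hole(im,c,u,v,9,.025)
E
```

```text
time: 12.65
tool_pos: [0.5902, -0.295, 0.1031]
ee_rot: [-3.14, 0.0, 0.001]
wrist_force: [-0.3, 0.7, 0.2]
width: 0.0516
finger_force: 0.0
[ 0.59112705 -0.29531882  0.10513103]
thr 85.0 px [293.34 215.24] ax [8.7 9. ] world [ 0.5885 -0.3035  0.025 ]
thr 90.0 px [293.35 215.26] ax [9.  9.5] world [ 0.5885 -0.3035  0.025 ]
```

```bash
python3 -m handwheel '[[-0.01,0.04,0.1,0,0,0],[-0.01,0.04,0.24,0,0,0],[-0.01,0.04,0.24,0,0,0],[-0.01,0.04,0.24,0,0,0],[-0.01,0.04,0.24,0,0,0]]';python3 - <<'E'
from h import *
go([.588,-.3035,.0135],0)
E
```

```text
time: 13.12
tool_pos: [0.5893, -0.3043, 0.0581]
ee_rot: [3.139, -0.004, 0.001]
wrist_force: [0.5, 0.4, 0.5]
width: 0.0518
finger_force: 0.0
go [-0.0074 -0.0045  0.2228] [ 0.0041 -0.0072  0.0027]
```

```bash
python3 -m handwheel '[[-0.005,-0.004,0.1,0,0,0],[-0.005,-0.004,0.22,0,0,0],[-0.005,-0.004,0.22,0,0,0],[-0.005,-0.004,0.22,0,0,0],[-0.005,-0.004,0.22,0,0,0]]' -0.1
```

```text
time: 13.53
tool_pos: [0.5881, -0.3043, 0.0136]
ee_rot: [3.14, -0.003, 0.0]
wrist_force: [0.2, 0.8, -0.0]
width: 0.0516
finger_force: 0.0
```

```bash
python3 -m handwheel '[[0,0,0,0,0,0],[0,0,0,0,0,0],[0,0,0,0,0,0],[0,0,0,0,0,0],[0,0,0,0,0,0],[0,0,0,0,0,0],[0,0,0,0,0,0],[0,0,0,0,0,0]]' 1; python3 -m handwheel '[[0,0,-0.2,0,0,0],[0,0,-0.4,0,0,0],[0,0,-0.6,0,0,0],[0,0,-0.8,0,0,0],[0,0,-1,0,0,0],[-0.04,-0.2,-1,0,0,0],[-0.08,-0.4,-1,0,0,0],[-0.12,-0.6,-1,0,0,0],[-0.16,-0.8,-1,0,0,0],[-0.19,-1,-1,0,0,0]]'; python3 -m handwheel '[[0,-0.2,0,0,0,0],[0,-0.4,0,0,0,0],[0,-0.6,0,0,0,0],[0,-0.8,0,0,0,0],[0,-1,0,0,0,0],[0,-1,0,0,0,0]]'
python3 - <<'E'
from h import *
go([.5493,.1422,.14],0)
E
```

```text
time: 14.2
tool_pos: [0.5868, -0.3039, 0.0112]
ee_rot: [3.141, -0.0, 0.0]
wrist_force: [-0.2, -0.3, 1.8]
width: 0.0189
finger_force: 30.0
time: 15.03
tool_pos: [0.5476, -0.1021, 0.2106]
ee_rot: [-3.141, 0.001, -0.001]
wrist_force: [0.0, 0.3, -0.4]
width: 0.0189
finger_force: 30.0
time: 15.53
tool_pos: [0.5475, 0.1033, 0.2105]
ee_rot: [-3.137, 0.001, 0.009]
wrist_force: [-0.1, -0.5, -0.7]
width: 0.0189
finger_force: 30.0
go [ 0.0108 -0.193   0.3531] [-0.0079  0.0018  0.0167]
```

```bash
python3 -m handwheel '[[0.01,-0.05,0.12,0,0,0],[0.01,-0.05,0.24,0,0,0],[0.01,-0.05,0.24,0,0,0],[0.01,-0.05,0.24,0,0,0],[0.01,-0.05,0.24,0,0,0]]'
python3 - <<'E'
from h import *
c=viewer.calibration("wrist");im=viewer.snapshot("wrist")[:,:,::-1]
T=robot.get_obs()["tool_pos"];print(T)
h=proj(c,T+[0.0005,0.001,.0138]);print(h);hole(im,c,h[0],h[1],11,T[2]+.0138)
b=proj(c,[.551,.143,.107]);print(b)
a=cv2.resize(im[int(h[1])-30:int(h[1])+30,int(h[0])-35:int(h[0])+35],None,fx=5,fy=5,interpolation=cv2.INTER_NEAREST)
d=cv2.resize(im[int(b[1])-30:int(b[1])+30,int(b[0])-35:int(b[0])+35],None,fx=5,fy=5,interpolation=cv2.INTER_NEAREST)
cv2.imwrite("pics/c8.png",np.hstack([a,d]))
hole(im,c,b[0],b[1],22,.107)
E
```

```text
time: 15.95
tool_pos: [0.551, 0.1057, 0.1638]
ee_rot: [3.141, -0.001, -0.001]
wrist_force: [-0.3, 0.7, -0.5]
width: 0.0191
finger_force: 30.0
[0.55149466 0.1057295  0.16457104]
[281.36739436 259.45104121]
thr 85.0 px [281.63 257.8 ] ax [12.9 14.4] world [0.553  0.1066 0.1784]
[234.57152547 221.42448971]
thr 92.0 px [236.62 216.94] ax [12.3 14.7] world [0.5546 0.1413 0.107 ]
thr 92.0 px [234.44 221.39] ax [25.8 28. ] world [0.551  0.1431 0.107 ]
```

View pics/c8.png

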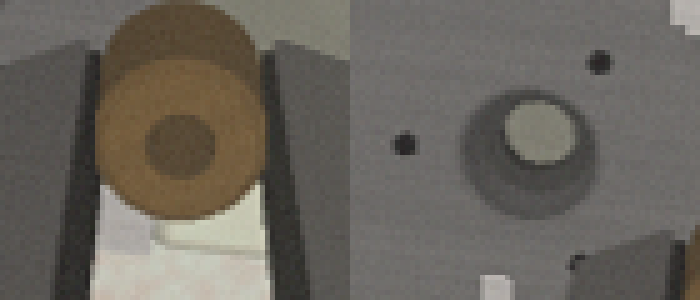

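The left half shows the gripped small bush with its hole central at (180,147). The right half shows the small bore at (530,153). Using the offset the big bush taught me, the TCP target is (.5484,.1422).

```bash
python3 -m handwheel '[[-0.013,-0.09,0.05,0,0,0],[-0.013,-0.183,0.1,0,0,0],[-0.013,-0.183,0.15,0,0,0],[-0.013,-0.183,0.2,0,0,0],[-0.013,-0.183,0.2,0,0,0],[-0.013,-0.183,0.2,0,0,0]]'
python3 - <<'E'
from h import *
go([.5484,.1422,.117],0)
E
```

```text
time: 16.5
tool_pos: [0.5479, 0.1419, 0.1226]
ee_rot: [3.141, 0.001, -0.001]
wrist_force: [0.8, 0.0, 0.2]
width: 0.0188
finger_force: 30.0
go [ 0.0025 -0.0017  0.028 ] [ 0.0013  0.0015 -0.0019]
```

```bash
python3 -m handwheel '[[0.002,-0.001,0.008,0,0,0],[0.002,-0.001,0.016,0,0,0],[0.002,-0.001,0.024,0,0,0],[0.002,-0.001,0.03,0,0,0],[0.002,-0.001,0.034,0,0,0],[0.002,-0.001,0.038,0,0,0],[0.002,-0.001,0.042,0,0,0]]'
```

```text
time: 17.08
tool_pos: [0.5484, 0.1431, 0.1144]
ee_rot: [3.142, -0.0, 0.0]
wrist_force: [0.2, -0.2, -0.8]
width: 0.0187
finger_force: 30.0
```

```bash
python3 -m handwheel '[[0,0,0.005,0,0,0],[0,0,0.01,0,0,0],[0,0,0.015,0,0,0],[0,0,0.02,0,0,0],[0,0,0.02,0,0,0]]'
```

```text
time: 17.5
tool_pos: [0.5485, 0.1428, 0.1103]
ee_rot: [3.141, -0.0, -0.0]
wrist_force: [0.7, -0.9, 0.0]
width: 0.0191
finger_force: 30.0
```

```bash
python3 -m handwheel '[[0,0,0.004,0,0,0],[0,0,0.008,0,0,0],[0,0,0.008,0,0,0]]'; python3 -m handwheel '[[0,0,0,0,0,0],[0,0,0,0,0,0],[0,0,0,0,0,0],[0,0,0,0,0,0]]' 0.3;  python3 -m handwheel '[[0,0,-0.08,0,0,0],[0,0,-0.17,0,0,0],[0,0,-0.17,0,0,0],[0,0,-0.17,0,0,0]]'
python3 - <<'E'
from h import *
c=viewer.calibration("wrist");im=viewer.snapshot("wrist")[:,:,::-1]
T=robot.get_obs()["tool_pos"];print(T);cv2.imwrite("pics/w9.png",im)
h=proj(c,[.551,.143,.122]);print(h);hole(im,c,h[0],h[1],11,.122)
E
```

```text
time: 17.75
tool_pos: [0.5485, 0.1428, 0.1088]
ee_rot: [3.141, -0.0, -0.0]
wrist_force: [0.3, -2.9, 0.8]
width: 0.0189
finger_force: 30.0
time: 18.08
tool_pos: [0.5483, 0.1434, 0.1088]
ee_rot: [-3.141, 0.0, 0.0]
wrist_force: [0.4, -0.1, 0.4]
width: 0.0326
finger_force: 0.0
time: 18.42
tool_pos: [0.5492, 0.1434, 0.144]
ee_rot: [-3.141, -0.003, 0.0]
wrist_force: [-0.3, -0.6, 0.0]
width: 0.0329
finger_force: 0.0
[0.54840124 0.14321218 0.14264606]
[283.61860894 235.08962385]
thr 87.0 px [283.59 233.85] ax [10.7 12.2] world [0.5519 0.143  0.122 ]
```

```bash
python3 -m handwheel '[[0.005,0,0,0,0,0],[0.005,0,0,0,0,0],[0.005,0,0,0,0,0],[0.005,0,0,0,0,0],[0.005,0,0,0,0,0],[0.005,0,0.02,0,0,0],[0.005,0,0.05,0,0,0],[0.005,0,0.08,0,0,0],[0.005,0,0.088,0,0,0],[0.005,0,0.092,0,0,0]]' 1; python3 -m handwheel '[[0,0,0.004,0,0,0],[0,0,0.008,0,0,0],[0,0,0.012,0,0,0]]'
```

```text
time: 19.3
tool_pos: [0.5487, 0.1429, 0.1232]
ee_rot: [3.141, 0.002, 0.0]
wrist_force: [0.8, -0.1, 0.0]
width: 0.0005
finger_force: 0.0
time: 19.55
tool_pos: [0.5496, 0.1431, 0.1223]
ee_rot: [3.142, -0.001, 0.0]
wrist_force: [0.5, -0.4, -0.1]
width: 0.0006
finger_force: 0.0
```

```bash
python3 -m handwheel '[[0,0,0.004,0,0,0],[0,0,0.008,0,0,0],[0,0,0.012,0,0,0]]'
```

```text
time: 19.8
tool_pos: [0.5495, 0.1431, 0.1197]
ee_rot: [3.142, -0.0, 0.0]
wrist_force: [0.3, 1.2, -0.1]
width: 0.0005
finger_force: 0.0
```

```bash
python3 -m handwheel '[[0,0,0.004,0,0,0],[0,0,0.008,0,0,0],[0,0,0.012,0,0,0]]'
```

```text
time: 20.05
tool_pos: [0.5496, 0.1431, 0.1181]
ee_rot: [-3.142, -0.001, 0.0]
wrist_force: [-2.0, -0.3, 5.8]
width: 0.0002
finger_force: 3.2
```

```bash
python3 -m handwheel '[[0,0,0.004,0,0,0],[0,0,0.008,0,0,0],[0,0,0.012,0,0,0]]'
```

```text
time: 20.3
tool_pos: [0.5498, 0.1432, 0.1181]
ee_rot: [-3.141, -0.003, 0.0]
wrist_force: [-4.8, -1.2, 13.5]
width: 0.0005
finger_force: 6.9
```

```bash
python3 -m handwheel '[[0,0,0.004,0,0,0],[0,0,0.008,0,0,0]]'
```

```text
time: 20.47
tool_pos: [0.55, 0.1433, 0.118]
ee_rot: [-3.141, -0.004, 0.0]
wrist_force: [-6.6, -0.8, 18.7]
width: 0.0002
finger_force: 9.3
```

The small bush stopped early, so I'll check its height by parallax. The three screw holes around each bore lie on the face and give the reference.

```bash
cat > v.py <<'E'
from h import *
import json,sys
def view(tag):
    c=viewer.calibration("wrist");im=viewer.snapshot("wrist")[:,:,::-1].copy();cv2.imwrite(f"pics/{tag}.png",im)
    c2=json.load(open("w2.json"));g=cv2.cvtColor(im,cv2.COLOR_BGR2GRAY)
    print(robot.get_obs()["tool_pos"])
    for p in [(360.1,198.1),(323.7,212.9),(353.1,234.7)]:
        X=ray(c2,*p,.107);u,v=proj(c,X).astype(int)
        if not(10<u<550 and 10<v<410): print("out",u,v);continue
        w=g[v-7:v+8,u-7:u+8].astype(float);m=np.clip(np.median(w)-15-w,0,None);ys,xs=np.mgrid[-7:8,-7:8]
        if m.sum()<50: print("weak",u,v);continue
        q=(u+(m*xs).sum()/m.sum(),v+(m*ys).sum()/m.sum());print("dot",np.round(q,1),m.sum(),(ray(c,*q,.107)-X).round(4)[:2])
    for n,X in(("small",[.551,.143,.118]),("big",[.560,.2175,.113])):
        u,v=proj(c,X);print(n);hole(im,c,u,v,9,X[2])
    print("cam",(-np.array(c["R"]).T@c["t"]).round(4))
E
python3 -m handwheel '[[0,0,-0.1,0,0,0],[0,0,-0.3,0,0,0],[0,0.1,-0.5,0,0,0],[0,0.3,-0.5,0,0,0],[0,0.5,-0.5,0,0,0],[0,0.5,-0.5,0,0,0],[0,0.5,-0.5,0,0,0]]'; python3 -c "
from v import *
view('p1')"
python3 -m handwheel '[[0,-0.2,0,0,0,0],[0,-0.4,0,0,0,0],[0,-0.6,0,0,0,0],[0,-0.8,0,0,0,0],[0,-1,0,0,0,0],[0,-1,0,0,0,0],[0,-1,0,0,0,0]]'; python3 -c "
from v import *
view('p2')"
```

```text
time: 21.05
tool_pos: [0.5495, 0.0413, 0.2133]
ee_rot: [-3.141, -0.0, -0.004]
wrist_force: [0.1, 0.6, -0.6]
width: 0.0004
finger_force: 0.0
[0.54929729 0.04262036 0.21295339]
dot [182.4 188. ] 555.0 [-0.0003  0.0007]
dot [151.7 201.8] 529.0 [-0.0001  0.0005]
dot [181.1 221.6] 507.0 [0.0004 0.0009]
small
thr 84.0 px [167.89 207.16] ax [8.1 9.2] world [0.5504 0.1436 0.118 ]
big
thr 82.0 px [ 88.42 196.14] ax [ 9.5 11. ] world [0.5597 0.2184 0.113 ]
cam [0.6265 0.0413 0.3932]
time: 21.68
tool_pos: [0.548, 0.2466, 0.212]
ee_rot: [3.141, 0.002, 0.006]
wrist_force: [-0.1, -0.7, -0.3]
width: 0.0005
finger_force: 0.0
[0.54844745 0.24486423 0.21233316]
dot [409.3 187.1] 1089.0 [-0.0005  0.0004]
dot [375.7 200.4] 1044.0 [-0.0001 -0.    ]
dot [400.8 218.6] 1483.0 [0.0023 0.0013]
small
thr 117.0 px [400.04 206.08] ax [8.1 9.1] world [0.5504 0.1431 0.118 ]
big
cam [0.6255 0.2474 0.3918]
```

Run:
```python
from h import *
import json
c=json.load(open("w2.json"))
print(np.mean([ray(c,*p,.107) for p in [(360.1,198.1),(323.7,212.9),(353.1,234.7)]],0).round(4))
c=viewer.calibration("wrist");im=cv2.imread("pics/p2.png")
u,v=proj(c,[.5600,.2172,.113]);print(u,v);hole(im,c,u,v,14,.113);hole(im,c,u,v,10,.113,100);hole(im,c,u,v,10,.113,70)
# outer rim of small bush top and its hole in p2/p1: brass mask
for f in("p1","p2"):
    im=cv2.imread(f"pics/{f}.png");m=cv2.inRange(cv2.cvtColor(im,cv2.COLOR_BGR2HSV),(10,80,50),(30,255,255))
    n,l,s,ce=cv2.connectedComponentsWithStats(m);print(f,[(s[i].tolist(),ce[i].round(1).tolist()) for i in range(1,n) if s[i,4]>150 and s[i,1]<300])
```

```text
[0.5505 0.1432 0.107 ]
314.1238526341593 193.96411885005983
p1 [([381, 10, 30, 33, 416], [392.8, 27.5]), ([75, 180, 33, 31, 769], [91.1, 195.1]), ([158, 193, 26, 25, 458], [170.4, 205.1])]
p2 [([300, 178, 32, 31, 711], [315.5, 193.0]), ([388, 195, 23, 22, 335], [399.0, 205.2])]
```

```bash
python3 -c "
from bench import robot
print(robot.close_job())"
```

```text
the job is handed in; nothing more can be done
None
```

I pressed both bushes until the push turned hard: the big one stopped at about 17 N standing 6 mm proud, the small one at about 19 N standing 11 mm proud. In the camera both looked centred and square. I handed the job in at about 22 s; it returned no verdict.

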